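# Latch a specimen carrier into the station's toggle clamp

### The arm

A 7-joint arm with a two-finger parallel gripper is mounted at the origin on the work surface. World frame = base frame: x ahead of the robot, y to its left, z up, the work surface at z = 0. Lengths are in m, angles in rad, forces in N, time in s.
With the tool pointing down it reaches from about 0.4 to 0.875 m from the base axis. Payload 6.5 kg.
Tool frame: the origin (TCP) lies between the finger pads; the fingertips stand 19 mm ahead of it and the grasp point (between the pads) is the TCP (robot.tips_ahead is the distance from the TCP to the fingertips, in m); z points along the fingers, y is the line along which they close (so a half turn about z gives the same grasp; the last joint's range is limited). The gripper opens to 85 mm and grips with 20 to 120 N. Pads are 22 mm wide; open, the fingers measure 114 mm over their backs; the gripper's body (76 mm by 85 mm) begins 54 mm behind the grasp point. The pads swing forward as they close: fully open they stand 13 mm farther back than shut.
Start: joints at [1.281, 0.536, -0.004, 1.538, 0.003, 1.067, -0.071], TCP at [0.144, -0.634, 0.25] pointing down, gripper open.
Joint ranges: [-2.7, 2.7], [-0.37, 2.16], [-1.27, 1.26], [0.24, 2.4], [-1.31, 4.45], [0.19, 1.91], [-2.76, 2.76]. Speed limits (rad/s): [2.39, 2.39, 3.14, 3.14, 3.14, 3.14, 3.14].

### API

Orientations are given as a unit quaternion [x, y, z, w].
In Python, from rig import robot, vision, boxes_of, cut_out gives the robot as it stands. The module is installed in compiled form; this text tells all that it offers.
- The arm moves only by the tool send_rows, never from a script. Its argument "targets" is a list of rows, each a list of 3 entries, a list of its own where there are three numbers: the shift along the world's x, y, z in mm, then the turn about the world's z in degrees, then the opening, from 0 (shut) to 1 (fully open). A call has 1 to 20 rows; each row is the pose to reach, as a shift and turn from the pose commanded when the call began; what a row does not reach only later rows make up. A row lasts 1/12 s, in which the tool goes at most 41.7 mm and 7.16 degrees, less where a joint would pass 70% of its speed; a pose out of reach is approached as far as the arm can. A call with a gripper value outside its range is refused whole. The fingers move at their own pace and stop on an object; "squeeze" is the grip in N (left out, the last holds). Time passes only in rows, so rows that repeat a pose let the fingers close. It gives the time, the measured TCP pose, the force, the opening and the grip force at its end, in the units of the state.
- robot.get_obs(): the state, without advancing time (a new reading comes with each control period).
- vision.camera(name): name is "side" or "top"; returns a dict with "pixels" (420x560x3 uint8, red, green, blue), "range_z" (420x560 float32, m along the optical axis (not along the pixel's ray), 0 where there is no reading), "fovy" (degrees; the focal length in pixels is half the picture's height over the tangent of half this angle, whatever the lens; pixels are square), "cx", "cy" (the principal point, pixels), "origin" and "attitude" of the camera in the world. Camera axes: x right, y down, z forward; pixel columns grow to the right and rows downward; lengths in m; the calibration is good to about 2 mm. A picture is of the moment at which its call begins.
- robot.finish_job(): hands the job in; it is judged then, once.
Trained networks look in a picture, given as the dict that the camera call returned (one of the last four; its "shot" number tells which), for a name from the list of things; names that differ only in an ending like _2 or _b are one class to them, and where a whole thing is asked for, a point or a joint stands for the part that bears it (a point fixed in the world has none). Each returns a list of dicts, best first, with "conf" (0 to 1); they miss things now and then, are a little off and sometimes report something else, mostly with a low value. They report only what shows in the picture. A call takes as long as a camera call. They do not tell look-alikes from the thing itself.
- boxes_of(picture, target): "xyz" ([x, y, z] in m, in world coordinates, good to about 4 mm: the middle of the surface that is visible of it).
- cut_out(picture, target): "pixels" (420x560 bool, what is visible of it).
The state is a dict: "time_s": time; "qpos": joint angles; "dq": joint speeds; "joint_torque": joint torques, N m; "tcp_pos": TCP position; "orientation": TCP orientation; "force": force on the tool from outside, world axes, zero at the start; "wrist_torque": the same for the moment, N m; "width": opening from 0.0 (shut) to 1.0 (fully open); "grip_force": force on a finger pad.
Only numpy, scipy, OpenCV 4.12 (cv2) and the standard library are available. Lean on these libraries where they do the work, as an engineer would, in place of code of your own. Each camera call takes 0.05 s, during which the arm holds its last target. There are 200 camera calls.

### The job

The specimen carrier stands part-way along the guide channel on top of the white specimen station. With a fingertip push it along the channel, without picking it up, until it is fully home against the end stop; then push the toggle clamp's lever over its dead point, towards the channel and down, until it snaps into lock and the plunger's pad holds the carrier against the fixed jaw. Leave the other things on the station and the table where they are, and let go of everything.

Things in the scene. Friction and masses are not known exactly. Their poses are not given: they have to be found in the camera images.
- station: White instrument housing with a black top, 60 mm high; fixed, but at a different place and yaw each time. Origin on the table; station x, y are its own axes, z up. The housing spans x -120 to 140, y -130 to 130 mm; its top is at z = 60. On the top a guide channel, 53.5 mm wide, runs along y, open at its -y end. A toggle clamp stands at y = 55, on the channel's -x side.
- jaw (a point): Fixed jaw: aluminium bar along the channel's +x side, 12 mm thick, 14 mm high above the top, from station y -125 to 100. This point: foot of its inner face beside home, station x 54.5, y 55, z 60 mm. The low rail on the other side of the channel is 4 mm high and 8 mm wide, its inner face at station x = 1.
- stop (a point): End stop: aluminium bar that closes the channel's +y end, 10 mm thick, 14 mm high above the top. This point: foot of its face in mid-channel, station x 27.8, y 80, z 60 mm; the face looks to station -y.
- home (a point): Point on the station's top where the centre of the carrier's underside belongs when it is home against the end stop and pressed to the fixed jaw: station x 29.5, y 55, z 60 mm. Axes as the station's.
- carrier: Loose aluminium block, 50 x 50 mm, 20 mm high, about 0.14 kg, with a black disc (34 mm wide, 2.5 mm proud) holding a small metal specimen in its top. Origin at the centre of its underside. It stands in the channel on the station's top, sides parallel to it, with about 3 mm play across, 55 to 110 mm short of home on the -y side; it slides freely along station y.
- lever (a joint): Lever angle, rad. 0: open (start), leaning 0.35 rad back from upright, away from the channel (station -x). Grows as it is pushed over to station +x and down: 0.35 upright, 1.10 dead point, 1.75 locked on its stop, 0.17 rad above level. A spring of about 0.3 Nm drives it away from the dead point: back to 0 before it, on to 1.75 after it; about 4 N at the tip starts it.
- lever_pivot (a point): Lever's hinge axis, in the middle of the lever's width: station x -70, y 55, z 92 mm; the axis runs along station y. It sits between the clamp's steel cheeks, which span station x -100 to -34, y 26 to 84 at the foot (40 to 71 above it) and are 40 mm high above the top.
- lever_tip (a point): Far end of the lever, 85 mm from the pivot; from 26 mm outward it is a white round grip 16 mm thick. Nothing stands behind it (station -x side).
- pad: Black rubber pad, 14 mm wide, 8 mm thick, sprung (1.5 N/mm) on the end of the clamp's plunger, its axis along station x, 13 mm above the top at y = 55. Origin 12 mm behind its front face. The face starts at station x -15.5; the lever drives the plunger out 24 mm to +x in step with its angle. With carrier home and lever locked, it is pushed in 4 mm and presses with about 6 N.
- tweezers: Bystander: steel tweezers, 115 mm long, 10 mm wide and 8 mm high, lying on the station's top beyond the fixed jaw (station +x), about along y; origin at the middle underside.
- mount: Bystander: loose grey cylinder 30 mm wide, 20 mm high, on the station's top on the -x side of the channel, -y of the clamp; origin at the centre of its underside.
- jar: Bystander on the table: amber jar, 56 mm wide, 70 mm high; origin at the centre of its underside.
- dish: Bystander on the table: clear shallow dish, 90 mm wide, 16 mm high; origin at the centre of its underside.
- roll: Bystander on the table: black cylinder, 80 mm wide, 70 mm high; origin at the centre of its underside.
- screwdriver: Bystander on the table: screwdriver, 170 mm long, lying.
- collar: Bystander on the table: steel ring, 44 mm wide, 15 mm high; origin at the centre of its underside.
Not all that is in view belongs to the job. Of the things like the carrier, leave any that is purple; of the rest the smaller one is meant.

How it is judged:
On the way, in this order (a step that is already met when the one before it is completed fails the run):
1. the carrier is home against the end stop (within 3 mm), the lever still open (y of carrier in the frame of home between -0.003 and 0.003 m and value of joint lever below 0.6 rad), for 0.1 s.
2. the lever has snapped past its dead point into lock (value of joint lever above 1.68 rad), for 0.2 s.
At the end, for the whole second after the job is handed in: The lever is locked (above 1.68 rad), the carrier lies flat and still within 3 mm of the end stop and 2 mm of the fixed jaw, and the pad presses on it with more than 3 N (value of joint lever above 1.68 rad and y of carrier in the frame of home between -0.003 and 0.003 m and x of carrier in the frame of home between -0.002 and 0.002 m and z of carrier in the frame of home below 0.003 m and angle between carrier's own z axis and vertical below 0.06 rad and contact force between pad and carrier above 3 N and linear speed of carrier below 0.01 m/s); the robot touches nothing.
It fails at once if the carrier is lifted more than 8 mm off the station's top (z of carrier in the frame of home above 0.008 m).
It fails at once if the carrier is tipped by more than 0.3 rad (angle between carrier's own z axis and vertical above 0.3 rad).
It fails at once if another thing is moved by more than 20 mm (distance of any of tweezers, mount, jar, dish, roll, screwdriver, collar from where it was at the start of the episode above 0.02 m).
It also fails if it takes over 48 s, if anything falls off the work surface, if the arm or the gripper's body presses on something with over 40 N, if the wrist force passes 120 N, or if a joint passes its speed limit or range.

## Working session

There is one attempt and no reset: what is moved stays moved. The work goes in short steps, Python scripts to look and compute and a tool call to move; the robot and the scene stay as the last step left them, time stands still between calls to the robot, and variables do not carry over. Pictures are saved under pics/ and viewed, at most 10 in all, crops included, and the job is handed in when it is done.

Besides the shell and the picture viewer there is one more tool, called after "Call:" as name(argument=value, ...), one argument or row to a line, values as JSON. send_rows: Moves the arm, as the interface text tells. Its arguments: {"type":"object","properties":{"targets":{"type":"array"},"squeeze":{"type":"number"}},"required":["targets"]}

```bash
mkdir -p pics
cat > h.py <<'E'
import numpy as np,cv2
from rig import robot,vision,boxes_of,cut_out
from scipy.spatial.transform import Rotation as R
def cloud(p):
    z=p["range_z"].astype(float);f=210/np.tan(np.radians(p["fovy"])/2)
    v,u=np.mgrid[:420,:560]
    c=np.stack([(u-p["cx"])/f*z,(v-p["cy"])/f*z,z],-1)
    a=np.array(p["attitude"]); M=a if a.shape==(3,3) else R.from_quat(a).as_matrix()
    w=c@M.T+np.array(p["origin"]); w[z==0]=np.nan
    return w
E
python3 - <<'E'
from h import *
ps=[]
for n in("top","side"):
    p=vision.camera(n);w=cloud(p);ps.append(p["pixels"][:,:,::-1])
    cv2.imwrite(f"pics/{n}0.png",p["pixels"][:,:,::-1]);np.savez(f"{n}0.npz",w=w,rgb=p["pixels"])
    print(n,p["origin"],p["attitude"],p["fovy"],p["cx"],p["cy"])
    for t in("station","carrier","lever","pad","mount","tweezers","jar","dish","roll","screwdriver","collar"):
        print(t,[(np.round(b["xyz"],3).tolist(),round(b["conf"],2)) for b in boxes_of(p,t)][:4])
print(robot.get_obs())
E
```

```text
top [0.36075544 0.00224176 1.31138595] [-0.69490131  0.71379509 -0.06054272  0.06279579] 49.328820035744776 287.0522684092083 212.83281988724875
station [([0.628, 0.075, 0.06], 0.68), ([0.554, 0.006, 0.082], 0.63)]
carrier [([0.6, -0.146, 0.027], 0.89), ([0.648, 0.046, 0.079], 0.78), ([0.78, -0.183, 0.017], 0.78)]
lever [([0.536, 0.12, 0.161], 0.49)]
pad []
mount []
tweezers [([0.727, 0.11, 0.063], 0.58)]
jar [([0.489, 0.374, 0.069], 0.93)]
dish [([0.522, -0.429, 0.0], 0.9)]
roll [([0.644, -0.406, 0.073], 0.63)]
screwdriver [([0.677, 0.381, 0.024], 0.57)]
collar [([0.489, 0.376, 0.07], 0.63), ([0.43, 0.414, 0.014], 0.49)]
side [0.15583946 0.52891905 0.94176581] [-0.31246938  0.88315857 -0.32729499  0.12357917] 55.501119520833576 280.2893819728079 211.63774627456064
station [([0.603, 0.108, 0.061], 0.8), ([0.637, -0.39, 0.062], 0.34)]
carrier [([0.595, -0.138, 0.03], 0.82), ([0.774, -0.174, 0.019], 0.75), ([0.644, 0.052, 0.077], 0.73)]
lever [([0.532, 0.128, 0.149], 0.62)]
pad [([0.428, 0.418, 0.015], 0.46), ([0.645, 0.054, 0.078], 0.21)]
mount [([0.554, 0.015, 0.082], 0.56)]
tweezers
[... 329 characters left out ...]
 1.2, 'qpos': array([ 1.28077514,  0.53638561, -0.00441192,  1.53791425,  0.00260839,
        1.06728546, -0.07123293]), 'dq': array([-0.00012637, -0.0008407 , -0.00149727,  0.00069562,  0.00119353,
        0.00036201, -0.00173189]), 'joint_torque': array([-1.87295195e-04, -5.83342230e+01,  1.04776874e+00, -2.59439242e+01,
        1.24160032e-02,  1.79475493e-03,  1.09422052e-05]), 'tcp_pos': array([ 0.14427553, -0.6337764 ,  0.25029354]), 'orientation': array([ 9.93743542e-01,  1.11686049e-01, -1.35931241e-05,  9.13234190e-06]), 'force': array([0.14388094, 0.07674193, 0.40894634]), 'wrist_torque': array([ 0.03492515,  0.017579  , -0.0197903 ]), 'grip_force': 0.0, 'width': 0.998391167190527}
```

View pics/top0.png

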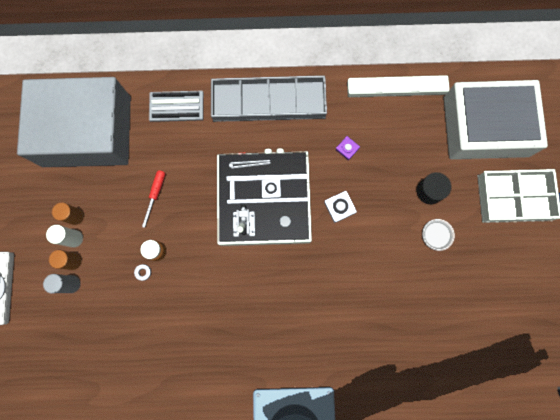

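View pics/side0.png

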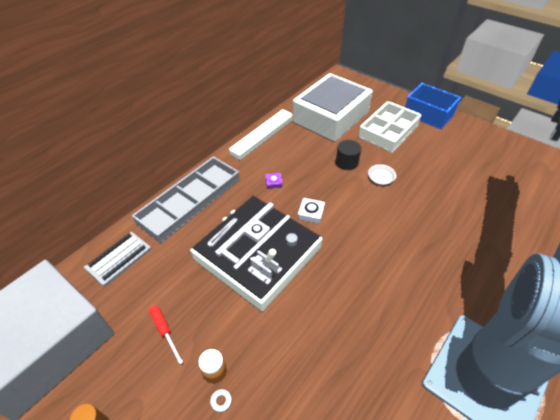

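The top picture shows three carrier-like blocks: purple (348,148), a larger white one on the table (340,206), and a small one in the station's channel (271,188). The one in the channel fits: it isn't purple and is the smaller of the other two. The stop is at about (230,190) and the clamp at about (243,222). I'll confirm this in a crop and fit the station's pose.

Run:
```python
from h import *
d=np.load("top0.npz");im=d["rgb"][:,:,::-1]
cv2.imwrite("pics/crop.png",cv2.resize(im[140:255,205:365],None,fx=5,fy=5,interpolation=cv2.INTER_CUBIC))
for n in("top","side"):
    w=np.load(n+"0.npz")["w"].reshape(-1,3)
    w=w[np.isfinite(w).all(1)]
    r=w[(abs(w[:,0]-.62)<.2)&(abs(w[:,1]-.075)<.18)]
    t=r[(abs(r[:,2]-.06)<.006)]
    print(n,"topz",np.median(t[:,2]),len(t))
    print(" rect",cv2.minAreaRect((t[:,:2]*1000).astype(np.float32)))
    j=r[(r[:,2]>.070)&(r[:,2]<.0775)]
    j=j[(j[:,0]>.55)]
    # candidates for jaw: fit from RANSAC line
    best=None;rng=np.random.default_rng(0)
    J=j[j[:,0]>.655][:,:2]
    yaw,x0=None,None
    c=np.polyfit(J[:,1],J[:,0],1)
    for _ in range(5):
        res=J[:,0]-np.polyval(c,J[:,1]);k=abs(res)<.007;c=np.polyfit(J[k,1],J[k,0],1)
    print(" jaw line x=a*y+b",c,"yaw",-np.degrees(np.arctan(c[0])),k.sum(),len(J),J[k,1].min(),J[k,1].max())
    h=r[r[:,2]>.105]; print(" lever high pts",len(h),h.mean(0),h[h[:,2].argmax()])
    cz=r[(r[:,2]>.077)&(abs(r[:,0]-.646)<.035)&(abs(r[:,1]-.05)<.04)]
    print(" carrier top",len(cz),cz.min(0),cz.max(0),cv2.minAreaRect((cz[:,:2]*1000).astype(np.float32)))
```

```text
top topz 0.06027663046980525 6443
 rect ((631.15625, 67.79345703125), (256.7792053222656, 259.1729431152344), 89.98836517333984)
 jaw line x=a*y+b [-0.00234873  0.68233423] yaw 0.13457230552708818 315 378 -0.055203830893879126 0.16849206122756674
 lever high pts 59 [0.53297945 0.12154001 0.15465113] [0.52311275 0.12214303 0.17663148]
 carrier top 302 [0.62550573 0.01466454 0.07703663] [0.68079618 0.0812535  0.08935082] ((653.2145385742188, 48.13886642456055), (66.57711791992188, 55.24099349975586), 89.60221862792969)
side topz 0.06113712340420663 5397
 rect ((630.1419677734375, 70.59382629394531), (256.8350830078125, 259.6900939941406), 0.06479987502098083)
 jaw line x=a*y+b [-0.00810922  0.68196019] yaw 0.4646139998939478 280 328 -0.05381947907384088 0.17025381939823514
 lever high pts 97 [0.53042614 0.12804378 0.15010717] [0.52257817 0.1275513  0.175895  ]
 carrier top 278 [0.62350879 0.0194346  0.07706879] [0.67999102 0.0832187  0.08791073] ((651.2162475585938, 50.58018493652344), (55.864322662353516, 63.80689239501953), 1.5313770771026611)
```

View pics/crop.png

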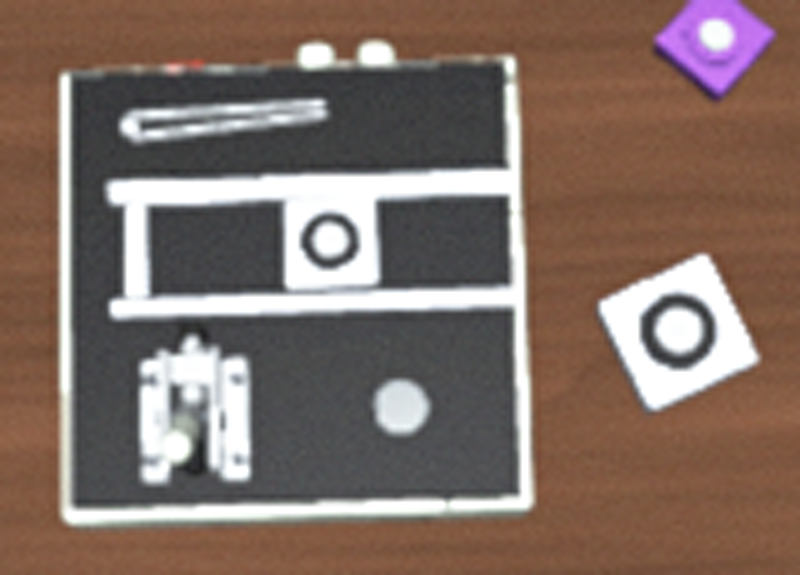

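The crop shows the carrier in the channel at world (0.646, 0.049), with the stop to its left (+y), the clamp below and the mount at the lower right. The station's origin is about (0.621, 0.069) with yaw near 0. Three checks agree: the jaw's centre at x = 0.682, the lever tip at (0.522, 0.124, 0.176), and the carrier about 75 mm short of home.

Call:
send_rows(
  targets=[
    [[250,310,0],-12.8,0],
    [[250,310,0],-12.8,0],
    [[250,310,0],-12.8,0],
    [[250,310,0],-12.8,0],
    [[250,310,0],-12.8,0],
    [[250,310,0],-12.8,0],
    [[250,310,0],-12.8,0],
    [[250,310,0],-12.8,0],
    [[250,310,0],-12.8,0],
    [[250,310,0],-12.8,0],
    [[505,620,0],-12.8,0],
    [[505,620,0],-12.8,0],
    [[505,620,0],-12.8,0],
    [[505,620,0],-12.8,0],
    [[505,620,0],-12.8,0],
    [[505,620,0],-12.8,0],
    [[505,620,0],-12.8,0],
    [[505,620,0],-12.8,0],
    [[505,620,0],-12.8,0],
    [[505,620,0],-12.8,0],
  ],
)

```text
time_s: 2.87
tcp_pos: [0.6512, -0.0088, 0.2504]
orientation: [1.0, 0.002, 0.001, -0.001]
force: [-0.1, 0.4, 0.3]
width: -0.002
grip_force: 0.0
```

Call:
send_rows(
  targets=[
    [[0,-4,-40],0,0],
    [[0,-4,-80],0,0],
    [[0,-4,-120],0,0],
    [[0,-4,-145],0,0],
    [[0,-4,-155],0,0],
    [[0,-4,-163],0,0],
    [[0,-4,-163],0,0],
    [[0,-4,-163],0,0],
    [[0,-4,-163],0,0],
  ],
)

```text
time_s: 3.62
tcp_pos: [0.6508, -0.0178, 0.0894]
orientation: [1.0, 0.0, 0.002, -0.0]
force: [0.1, 0.4, 0.2]
width: 0.003
grip_force: 0.0
```

Run:
```python
from h import *
p=vision.camera("side");im=p["pixels"][:,:,::-1]
cv2.imwrite("pics/s1.png",cv2.resize(im[130:320,170:360],None,fx=3,fy=3,interpolation=cv2.INTER_CUBIC))
```

```text
(no output)
```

View pics/s1.png

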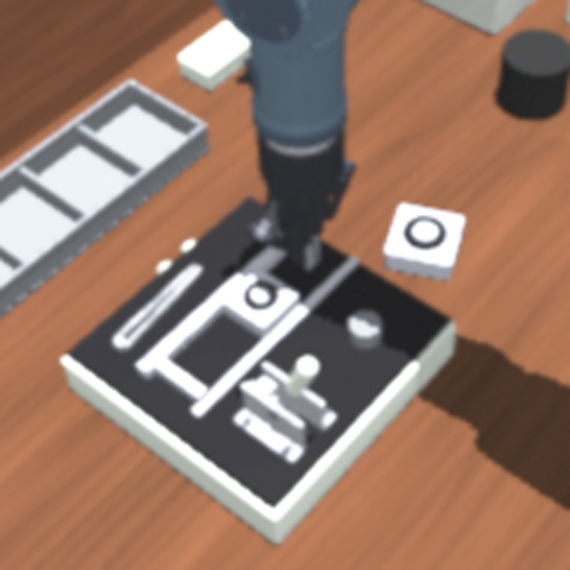

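The closed fingers stand in the channel behind the carrier (crop about 310,255) and clear of the rails. Next I push it.

Call:
send_rows(
  targets=[
    [[0,8,0],0,0],
    [[0,16,0],0,0],
    [[0,22,0],0,0],
    [[0,27,0],0,0],
    [[0,32,0],0,0],
    [[0,37,0],0,0],
    [[0,42,0],0,0],
    [[0,47,0],0,0],
    [[0,52,0],0,0],
    [[0,57,0],0,0],
    [[0,62,0],0,0],
    [[0,67,0],0,0],
    [[0,72,0],0,0],
    [[0,77,0],0,0],
    [[0,81,0],0,0],
    [[0,85,0],0,0],
    [[0,88,0],0,0],
    [[0,90,0],0,0],
    [[0,90,0],0,0],
  ],
)

```text
time_s: 5.25
tcp_pos: [0.6491, 0.0732, 0.0872]
orientation: [1.0, 0.001, -0.0, -0.0]
force: [-0.0, 0.5, 0.5]
width: 0.001
grip_force: 0.0
```

Call:
send_rows(
  targets=[
    [[0,2,0],0,0],
    [[0,4,0],0,0],
    [[0,6,0],0,0],
    [[0,7,0],0,0],
    [[0,7,0],0,0],
  ],
)

```text
time_s: 5.67
tcp_pos: [0.6492, 0.0796, 0.0873]
orientation: [1.0, 0.0, -0.0, -0.0]
force: [-0.1, 0.1, 1.1]
width: -0.001
grip_force: 0.0
```

Call:
send_rows(
  targets=[
    [[0,1,0],0,0],
    [[0,2,0],0,0],
    [[0,3,0],0,0],
    [[0,4,0],0,0],
    [[0,4,0],0,0],
  ],
)

```text
time_s: 6.08
tcp_pos: [0.6493, 0.0835, 0.0873]
orientation: [1.0, 0.0, 0.0, -0.0]
force: [-0.8, 0.0, -0.1]
width: -0.001
grip_force: 0.3
```

Run:
```python
from h import *
p=vision.camera("side");w=cloud(p)
im=p["pixels"][:,:,::-1]
cv2.imwrite("pics/s2.png",cv2.resize(im[180:320,185:345],None,fx=4,fy=4,interpolation=cv2.INTER_CUBIC))
for q in (p,vision.camera("top")): print([(np.round(b["xyz"],3).tolist(),round(b["conf"],2)) for b in boxes_of(q,"carrier")])
```

```text
[([0.599, -0.137, 0.03], 0.9), ([0.776, -0.172, 0.016], 0.81), ([0.647, 0.13, 0.076], 0.61)]
[([0.602, -0.148, 0.023], 0.69)]
```

View pics/s2.png

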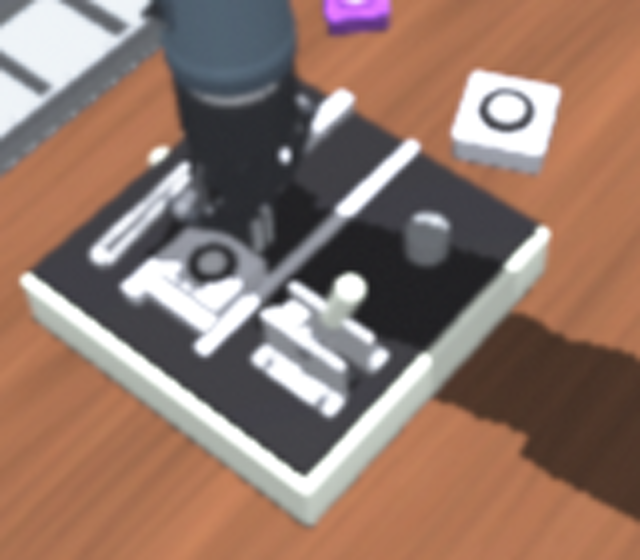

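The carrier (crop 212,262) is almost at the stop, but the contact force is still about zero. I'll push on until the force rises.

Call:
send_rows(
  targets=[
    [[0,1,0],0,0],
    [[0,2,0],0,0],
    [[0,2,0],0,0],
    [[0,2,0],0,0],
  ],
)

```text
time_s: 6.62
tcp_pos: [0.6493, 0.0853, 0.0873]
orientation: [1.0, 0.0, 0.0, -0.0]
force: [0.5, -0.6, -0.8]
width: 0.004
grip_force: 0.3
```

Call:
send_rows(
  targets=[
    [[0,1,0],0,0],
    [[0,2,0],0,0],
    [[0,2,0],0,0],
    [[0,2,0],0,0],
  ],
)

```text
time_s: 6.95
tcp_pos: [0.6495, 0.0861, 0.0873]
orientation: [1.0, -0.0, 0.0, 0.001]
force: [0.9, -4.6, -0.2]
width: 0.0
grip_force: 2.2
```

Call:
send_rows(
  targets=[
    [[0,1,0],0,0],
    [[0,2,0],0,0],
    [[0,2,0],0,0],
    [[0,2,0],0,0],
  ],
)

```text
time_s: 7.28
tcp_pos: [0.6496, 0.0863, 0.0873]
orientation: [1.0, -0.001, 0.0, 0.002]
force: [1.0, -7.0, 0.7]
width: 0.003
grip_force: 4.0
```

The carrier is home: the arm stopped at y = 0.0863 with 7 N. Next I retreat, rise and go behind the lever.

Call:
send_rows(
  targets=[
    [[0,-10,0],0,0],
    [[0,-25,0],0,0],
    [[0,-25,40],0,0],
    [[0,-25,80],0,0],
    [[0,-25,120],0,0],
    [[0,-25,160],0,0],
    [[-40,-15,163],0,0],
    [[-80,0,163],0,0],
    [[-120,15,163],0,0],
    [[-155,25,163],0,0],
    [[-180,34,163],0,0],
    [[-185,34,163],0,0],
    [[-185,34,163],0,0],
    [[-185,34,130],0,0],
    [[-185,34,90],0,0],
    [[-185,34,70],0,0],
    [[-185,34,67],0,0],
    [[-185,34,67],0,0],
    [[-185,34,67],0,0],
  ],
)

```text
time_s: 8.87
tcp_pos: [0.4658, 0.1233, 0.1552]
orientation: [1.0, -0.0, 0.001, -0.0]
force: [-0.3, -0.5, -0.6]
width: 0.0
grip_force: 0.0
```

Run:
```python
from h import *
print(robot.get_obs()["tcp_pos"])
ps=[vision.camera("side"),vision.camera("top")]
for q in ps: print([(np.round(b["xyz"],3).tolist(),round(b["conf"],2)) for b in boxes_of(q,"carrier")])
a,b=[cv2.resize(q["pixels"][r:r+120,c:c+120,::-1],(400,400),interpolation=cv2.INTER_CUBIC) for q,r,c in((ps[0],190,195),(ps[1],140,205))]
cv2.imwrite("pics/s3.png",np.hstack([a,b]))
```

```text
[0.46578754 0.12325696 0.15524842]
[([0.643, 0.129, 0.078], 0.93), ([0.578, -0.154, 0.029], 0.68)]
[([0.602, -0.15, 0.027], 0.77), ([0.65, 0.121, 0.077], 0.61), ([0.776, -0.184, 0.017], 0.6)]
```

View pics/s3.png

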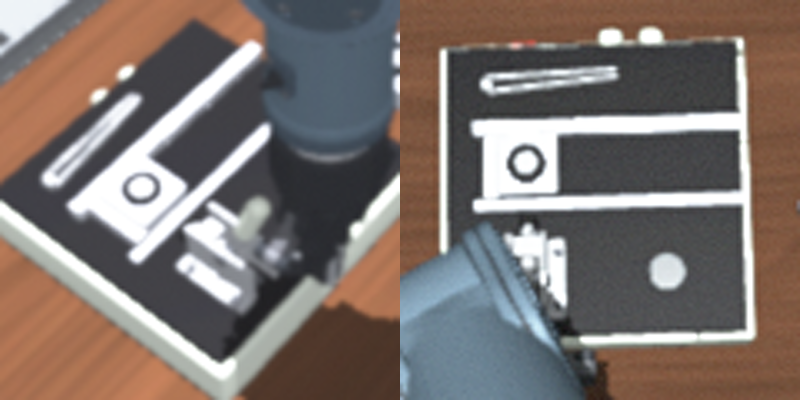

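The carrier sits flush against the stop (right half, 525,163), and the fingers are behind the open lever. Next I push the lever over.

Call:
send_rows(
  targets=[
    [[12,0,0],0,0],
    [[24,0,0],0,0],
    [[34,0,0],0,0],
    [[42,0,0],0,0],
    [[50,0,0],0,0],
    [[58,0,0],0,0],
    [[66,0,0],0,0],
    [[74,0,0],0,0],
    [[82,0,0],0,0],
    [[90,0,0],0,0],
    [[98,0,0],0,0],
  ],
)

```text
time_s: 9.98
tcp_pos: [0.5603, 0.1232, 0.1535]
orientation: [1.0, 0.001, -0.003, 0.0]
force: [-4.4, 0.5, -0.2]
width: -0.003
grip_force: 1.6
```

Call:
send_rows(
  targets=[
    [[8,0,0],0,0],
    [[16,0,0],0,0],
    [[24,0,0],0,0],
    [[32,0,0],0,0],
    [[40,0,0],0,0],
    [[46,0,0],0,0],
    [[46,0,0],0,0],
    [[46,0,0],0,0],
  ],
)

```text
time_s: 10.65
tcp_pos: [0.6085, 0.1232, 0.1542]
orientation: [1.0, 0.0, -0.0, -0.0]
force: [0.4, -0.4, 0.3]
width: -0.004
grip_force: 0.0
```

Run:
```python
from h import *
p=vision.camera("side");im=p["pixels"][:,:,::-1]
cv2.imwrite("pics/s4.png",cv2.resize(im[180:320,185:345],None,fx=4,fy=4,interpolation=cv2.INTER_CUBIC))
for t in("carrier","lever"):print([(np.round(b["xyz"],3).tolist(),round(b["conf"],2)) for b in boxes_of(p,t)])
```

```text
[([0.596, -0.136, 0.028], 0.65), ([0.652, 0.139, 0.079], 0.62), ([0.773, -0.174, 0.017], 0.54)]
[([0.585, 0.124, 0.102], 0.68), ([0.481, 0.389, 0.068], 0.47)]
```

View pics/s4.png

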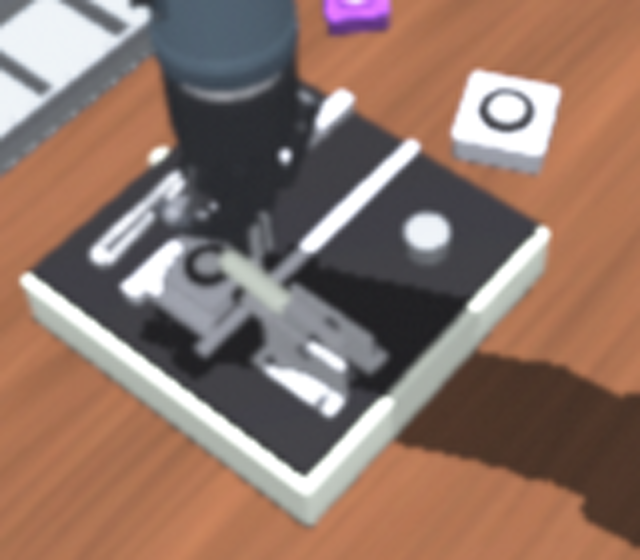

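The lever (crop 220-290, 255-305) has snapped down over the channel. Next I lift clear and check its angle and the carrier's position.

Call:
send_rows(
  targets=[
    [[0,0,40],0,0],
    [[0,0,80],0,0],
    [[0,0,120],0,0],
    [[-30,-40,120],0,0],
    [[-60,-80,120],0,0],
    [[-80,-120,120],0,0],
    [[-100,-160,120],0,0],
    [[-120,-200,120],0,0],
    [[-130,-230,120],0,0],
    [[-130,-260,120],0,0],
    [[-130,-260,120],0,0],
    [[-130,-260,120],0,0],
  ],
)

```text
time_s: 11.8
tcp_pos: [0.4772, -0.1397, 0.2744]
orientation: [1.0, -0.003, -0.0, 0.001]
force: [0.2, 2.2, -0.1]
width: -0.003
grip_force: 0.0
```

Run:
```python
from h import *
ps=[vision.camera("side"),vision.camera("top")]
for q in ps:
    w=cloud(q).reshape(-1,3)
    for t in("carrier","lever","mount","tweezers"):print(t,[(np.round(b["xyz"],3).tolist(),round(b["conf"],2)) for b in boxes_of(q,t)])
    L=w[(w[:,2]>.095)&(w[:,2]<.14)&(abs(w[:,1]-.124)<.007)&(w[:,0]>.58)&(w[:,0]<.64)]
    if len(L)>5:
        c=np.polyfit(L[:,0],L[:,2],1);print("slope",np.arctan(c[0]),len(L),L.max(0),"z range",L[:,2].min())
a,b=[cv2.resize(q["pixels"][r:r+120,c:c+120,::-1],(400,400),interpolation=cv2.INTER_CUBIC) for q,r,c in((ps[0],190,195),(ps[1],140,205))]
cv2.imwrite("pics/s5.png",np.hstack([a,b]))
```

```text
carrier [([0.595, -0.138, 0.028], 0.87), ([0.653, 0.133, 0.079], 0.78), ([0.775, -0.173, 0.018], 0.61)]
lever [([0.588, 0.126, 0.101], 0.71)]
mount [([0.601, 0.088, 0.055], 0.64), ([0.556, 0.015, 0.08], 0.63), ([0.586, 0.126, 0.102], 0.24)]
tweezers [([0.726, 0.106, 0.069], 0.61), ([0.653, 0.134, 0.077], 0.49), ([0.606, 0.092, 0.058], 0.32)]
slope 0.15724891800247523 103 [0.63231107 0.13080846 0.11839505] z range 0.09656520315027095
carrier [([0.608, -0.139, 0.023], 0.88), ([0.779, -0.181, 0.019], 0.82), ([0.655, 0.122, 0.079], 0.51)]
lever [([0.593, 0.125, 0.102], 0.65)]
mount [([0.552, 0.007, 0.081], 0.65)]
tweezers [([0.728, 0.11, 0.063], 0.47)]
slope 0.19783634551926843 100 [0.63390999 0.12991209 0.11563388] z range 0.09763753732222691
```

View pics/s5.png

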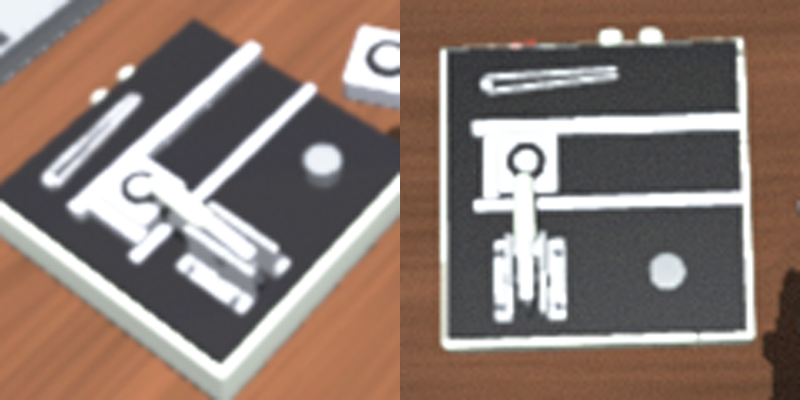

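The lever is about 0.17 rad above level, which is locked. The carrier is against the stop and the jaw (right half, 525,160), the bystanders haven't moved, and the arm is clear.

```bash
python3 -c "
from rig import robot
print(robot.finish_job())"
```

```text
the job is handed in; nothing more can be done
None
```

I pushed the carrier home against the end stop, snapped the toggle clamp into lock and handed the job in with the arm clear, but `finish_job()` returned no verdict and I could not measure the pad's force directly.

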